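# Push the fitting spacer home in the assembly jig

## Robot

A 6-joint arm with a two-finger parallel gripper is mounted at the origin on a cart in front of the work surface, level with it; the furniture and walls round the work are solid. World frame = base frame: x ahead of the robot, y to its left, z up, the work surface at z = 0. Lengths are in mm, angles in degrees, forces in N, time in s.
With the tool pointing down it reaches from about 325 to 775 mm from the base axis. Payload 5.5 kg.
Tool frame: the origin (TCP) lies at the very end of the fingers, on their centre line; the grasp point (between the pads) lies 19 mm behind it; y points along the fingers, x is the direction in which the jaws open and shut, and the axes are right-handed (so a half turn about y gives the same grasp; the last joint's range is limited). The gripper opens to 88 mm and grips with 3 to 60 N. Pads are 20 mm wide; open, the fingers measure 115 mm over their backs; the gripper's body (75 mm by 178 mm) begins 61 mm behind the grasp point.
Start: joints at [73.127, 5.22, 70.514, -0, 104.267, -3.249], TCP at [141.343, 583.128, 222.631] pointing down, gripper open.
Joint ranges: [-164.24, 164.24], [-49.07, 125.15], [9.68, 141.18], [-86.29, 266.29], [3.28, 154.24], [-151.56, 151.56]. Speed limits (degrees/s): [147.25, 147.25, 172.46, 180, 180, 180].

## Interface

Orientations are given as [roll, pitch, yaw] about the fixed x, y, z axes, in that order (R = Rz(yaw) Ry(pitch) Rx(roll)).
In Python, from workcell import r gives the robot as it stands. The module is installed in compiled form; this text tells all that it offers.
- The arm moves only by the shell command python3 -m creep 'ROWS' [FORCE]. ROWS is text: rows parted by semicolons, each of 5 numbers parted by spaces: the shift along the world's x, y, z in m, then the turn about the world's z in rad, then the closure, from -1 (fully open) to 1 (shut). A call has exactly 5 rows; each row is the pose to reach, as a shift and turn from the pose commanded when the call began; what a row does not reach only later rows make up. A row lasts 1/8 s, in which the tool goes at most 62.5 mm and 10.7 degrees, less where a joint would pass 70% of its speed; a pose out of reach is approached as far as the arm can. A call with a gripper value outside its range is refused whole. The fingers move at their own pace and stop on an object; FORCE is the grip in N (left out, the last holds). Time passes only in rows, so rows that repeat a pose let the fingers close, or fill a call up. It gives the time, the measured TCP pose, the force and the opening at its end, in the units of the state.
- r.sense(): the state, without advancing time (a new reading comes with each control period).
- r.camera(name): name is "scene" or "side" or "wrist"; returns the picture (480x640x3 uint8, red, green, blue); there is no depth.
- r.camera_info(name): a dict with "intrinsics" (3x3 intrinsics, pixels), "k1" (the pictures are not rectified: a ray, as slopes to the right and down, at radius r is drawn at 1 + k1 r^2 times it, then the intrinsics apply), "position" and "rotation" of the camera in the world. Camera axes: x right, y down, z forward; pixel columns grow to the right and rows downward; lengths in mm; the calibration is good to about 2 mm. A picture is of the moment at which its call begins: read the wrist's pose just before it. camera_info takes no time and is no camera call; for the wrist camera it gives the pose at the moment of the call.
- r.job_done(): hands the job in, once; it reports no verdict.
Trained networks look in the newest picture that a camera, given by its name, has taken for a name from the list of things; names that differ only in an ending like _2 or _b are one class to them, and where a whole thing is asked for, a point or a joint stands for the part that bears it (a point fixed in the world has none). Each returns a list of dicts, best first, with "p" (0 to 1); they miss things now and then, are a little off and sometimes report something else, mostly with a low value. They report only what shows in the picture. A call takes as long as a camera call. They do not tell look-alikes from the thing itself.
- r.spot_in(camera, target): "extent" ([left, top, right, bottom] in pixels, round what is visible of it).
The state is a dict: "t": time; "qpos": joint angles; "dq": joint speeds; "effort": joint torques, N m; "tcp_pos": TCP position; "tool_rot": TCP orientation; "wrist_force": force on the tool from outside, world axes, zero at the start; "moment": the same for the moment, N m; "finger_gap": finger opening in mm.
Only numpy, scipy, OpenCV 4.12 (cv2) and the standard library are available. Lean on these libraries where they do the work, as an engineer would, in place of code of your own. Each camera call takes 0.05 s, during which the arm holds its last target. There are 200 camera calls.

## Task

Get the assembly jig on the bench ready: of the three loose steel spacer bars, take the one that fits the slot between the jig's two fixed jaws snugly, lay it flat on the jig's base plate in front of the slot, still wholly outside the jaws and in line with them, and let go of it. Then push it into the slot from behind until it is fully home against the end stop, and leave it there. Leave the other two spacers where they lie and the two little glass inserts beside the jig standing.

Things in the scene. Friction and masses are not known exactly. Their poses are not given: they have to be found in the camera images.
- slot_mouth (a point): Slot mouth of the fixed jig: on the top face of its base plate, midway between the two dark steel jaws, level with their front ends. x points into the slot (away from the robot), z up. Slot 22 mm wide; jaws 28 mm thick (y), 30 mm high above the plate, their inner front corners rounded (8 mm radius) as a lead-in.
- jig: The jig, fixed to the bench; axes as the slot's. Origin under the mouth at bench height, 18 mm below the plate's top. Aluminium base plate 18 mm thick, 104 mm wide, reaching 85 mm in front of the mouth, 75 mm behind. A steel strap crosses over the jaws 28 to 48 mm behind the mouth, its underside 30 mm, its top 36 mm above the plate.
- slot_stop (a point): Foot of the end stop's front face, on the plate in the middle of the slot, 48 mm behind the mouth. A 60 mm spacer that is home touches it and still sticks out 12 mm in front of the jaws (spacer's centre 18 mm behind the mouth).
- middle_spacer_center (a point): Plain steel bar, 20 mm wide (its y), 60 mm long (its x), 24 mm high (z); lies flat and loose on the bench. The point is its centre, 12 mm above its underside. The one that fits the slot, 2 mm play in all. About 0.1 to 0.2 kg.
- narrow_spacer_center (a point): Plain steel bar, 14 mm wide (its y), 60 mm long (its x), 24 mm high (z); lies flat and loose on the bench. The point is its centre, 12 mm above its underside. Too loose for the slot.
- wide_spacer_center (a point): Plain steel bar, 28 mm wide (its y), 60 mm long (its x), 24 mm high (z); lies flat and loose on the bench. The point is its centre, 12 mm above its underside. Too wide for the slot.
- insert_a: Pale glass insert standing loose on its foot about 110 mm to the left (+y) of the slot's mouth: 22 mm across, 58 mm high, origin under its foot, z up. Easily knocked over.
- insert_b: A like glass insert, 56 mm high, about 110 mm to the right (-y) of the slot's mouth.
- middle_spacer: The same 20 mm spacer, given by the point at the centre of its underside, x along its length, z up.
Mind the look-alikes: they are no part of the job. Leave any orange look-alike of the insert_b alone.

How it is judged:
By the outcome, as a careful person would: the job done as asked, in the order asked, and still so for the second after the job is handed in, with the robot touching nothing.
It also fails if it takes over 45 s, if anything falls off the work surface, if the arm or the gripper's body presses on something with over 40 N, if the wrist force passes 120 N, or if a joint passes its speed limit or range.

## Working session

There is one attempt and no reset: what is moved stays moved. The work goes in short steps, Python scripts to look and compute and a shell command to move; the robot and the scene stay as the last step left them, time stands still between calls to the robot, and variables do not carry over. Pictures are saved under pics/ and viewed, about 8 in all and at most 12, crops included, and the job is handed in when it is done.

```bash
mkdir -p pics; cat > h.py <<'E'
import numpy as np, cv2
from workcell import r
def shot(cam,name=None,crop=None,scale=1):
    im=r.camera(cam)
    if name:
        o=im if crop is None else im[crop[1]:crop[3],crop[0]:crop[2]]
        if scale!=1:o=cv2.resize(o,None,fx=scale,fy=scale,interpolation=cv2.INTER_CUBIC)
        cv2.imwrite('pics/'+name+'.png',o[:,:,::-1])
    return im
def ray(ci,u,v):
    K=np.array(ci['intrinsics']);d=np.array([ci['k1'],0,0,0,0],float)
    p=cv2.undistortPoints(np.array([[[u,v]]],float),K,d)[0,0]
    R=np.array(ci['rotation']);return np.array(ci['position'],float),R@np.array([p[0],p[1],1])
def plane(ci,u,v,z):
    c,d=ray(ci,u,v);return c+d*(z-c[2])/d[2]
def proj(ci,P):
    K=np.array(ci['intrinsics']);R=np.array(ci['rotation'])
    q=R.T@(np.array(P,float)-np.array(ci['position']));a,b=q[0]/q[2],q[1]/q[2];s=1+ci['k1']*(a*a+b*b)
    return (K@[a*s,b*s,1])[:2]
E
python3 - <<'E'
from h import *
print(r.sense())
for c in ['scene','side','wrist']:
    ci=r.camera_info(c);print(c,ci)
for c in ['scene','side']:
    shot(c,c+'1')
    for t in ['jig','middle_spacer','narrow_spacer_center','wide_spacer_center','insert_a','slot_mouth','slot_stop']:
        try:
            for d in r.spot_in(c,t)[:4]:print(c,t,round(d['p'],2),np.round(d['extent'],1))
        except Exception as e: print(c,t,e)
E
```

```text
{'t': 0.0, 'qpos': array([ 7.31261050e+01,  5.26115553e+00,  7.05790215e+01, -6.05569206e-04,
        1.04267927e+02, -3.24964996e+00]), 'dq': array([ 0.04091477,  0.02374243,  0.05316473, -0.00235401,  0.03585608,
        0.02965042]), 'effort': array([ 1.05133709e-03, -4.46448612e+01, -4.06449258e+01,  7.00266310e-02,
        2.94209272e-02, -1.18465432e-04]), 'tcp_pos': array([141.26189466, 582.83191317, 221.55546905]), 'tool_rot': array([-89.99445817,   0.10796324,  76.37561149]), 'wrist_force': array([-0.43852034, -0.53856822, -0.39602615]), 'moment': array([-0.04180384,  0.02844504,  0.03011785]), 'finger_gap': 87.84529333367733}
scene {'intrinsics': array([[462.49739398,   0.        , 322.48722724],
       [  0.        , 462.49739398, 236.24333029],
       [  0.        ,   0.        ,   1.        ]]), 'k1': 0.005975857170222426, 'position': array([ 108.45351341, -641.62269358,  849.2503247 ]), 'rotation': array([-1.36338092e+02,  1.23396384e-01, -3.31567837e+01])}
side {'intrinsics': array([[554.80129035,   0.        , 326.5849586 ],
       [  0.        , 554.80129035, 242.193
[... 657 characters left out ...]
rrow_spacer_center 0.75 [246.6 205.6 266.6 218.7]
scene wide_spacer_center 0.85 [272.6 228.8 300.2 247. ]
scene insert_a 0.6 [430.6 319.2 446.1 345.1]
scene insert_a 0.5 [402.8 311.9 417.8 325.5]
scene slot_mouth 0.68 [323.3 260.  407.9 328.8]
scene slot_stop 0.67 [320.  260.  405.3 327.2]
side jig 0.88 [298.5 266.1 407.  335.5]
side jig 0.2 [270.1 173.6 298.2 187.7]
side middle_spacer 0.57 [268.9 154.  297.1 167.1]
side wide_spacer_center 0.82 [288.  201.5 318.1 226.2]
side insert_a 0.8 [326.7 238.8 340.1 266.7]
side insert_a 0.8 [402.8 362.6 417.2 390. ]
side insert_a 0.59 [377.8 331.2 394.3 363.3]
side slot_mouth 0.69 [298.1 268.  402.2 339.7]
side slot_stop 0.64 [298.8 266.2 405.  337. ]
```

View pictures.

```bash
sed -i "s/^from workcell import r/from workcell import r\nfrom scipy.spatial.transform import Rotation\nrot=lambda e: Rotation.from_euler('xyz',e,degrees=True).as_matrix()/; s/R=np.array(ci\['rotation'\])/R=rot(ci['rotation'])/g" h.py
python3 - <<'E'
from h import *
a=cv2.imread('pics/scene1.png')[150:390,200:500];cv2.imwrite('pics/scene1c.png',cv2.resize(a,None,fx=2.5,fy=2.5,interpolation=cv2.INTER_CUBIC))
for c,t,u,v,z in [('scene','mid',241,195,12),('scene','nar',256.6,212,12),('scene','wide',286.4,238,12),('side','mid',283,160.5,12),('side','nar?',284,180.6,12),('side','wide',303,214,12),('scene','jig',367,295,18),('side','jig',352,301,18),('scene','insA',438.4,332,29),('scene','insB',410,318,29),
 ('side','i1',333.4,252.7,29),('side','i2',410,376.3,29),('side','i3',386,347,29)]:
    print(c,t,np.round(plane(r.camera_info(c),u,v,z),0))
E
```

```text
scene mid [443. 281.  12.]
scene nar [447. 197.  12.]
scene wide [465.  73.  12.]
side mid [447. 281.  12.]
side nar? [444. 201.  12.]
side wide [474.  80.  12.]
scene jig [ 525. -181.   18.]
side jig [ 534. -169.   18.]
scene insA [ 585. -342.   29.]
scene insB [ 559. -284.   29.]
side i1 [517. -59.  29.]
side i2 [ 592. -334.   29.]
side i3 [ 568. -278.   29.]
```

View pics/scene1c.png

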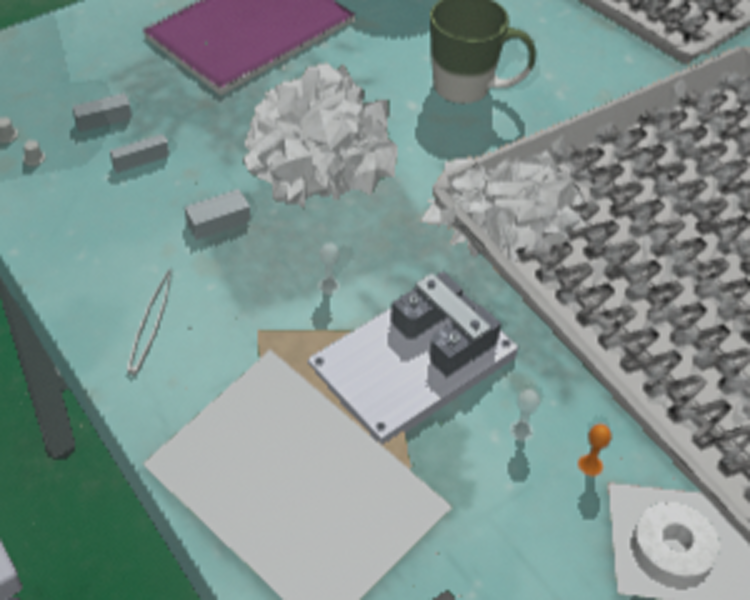

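View pics/side1.png

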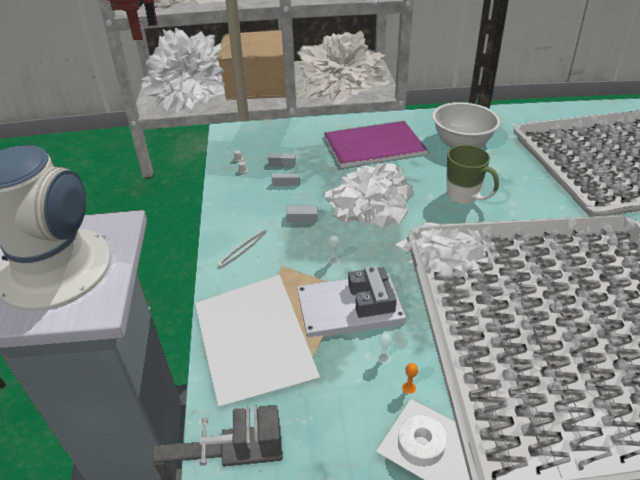

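Bars at scene pixels (241,195), (257,212) and (286,238): the net says middle, narrow, wide. Other look-alikes: the orange pin at (438,332), the small vise on the bench and the two cream pegs. I'm going over the bars for a close check.

```bash
python3 -m creep '0.04 -0.045 0.01 0.1 -1; 0.08 -0.09 0.02 0.2 -1; 0.12 -0.14 0.02 0.24 -1; 0.16 -0.19 0.02 0.24 -1; 0.2 -0.235 0.02 0.24 -1' && python3 -m creep '0.03 -0.035 0 0 -1; 0.06 -0.075 0 0 -1; 0.08 -0.11 0 0 -1; 0.08 -0.11 0 0 -1; 0.08 -0.11 0 0 -1'
python3 - <<'E'
from h import *
ci=r.camera_info('wrist');shot('wrist','w1')
for t in ['middle_spacer','narrow_spacer_center','wide_spacer_center']:
    for d in r.spot_in('wrist',t)[:4]:
        e=d['extent'];print(t,round(d['p'],2),np.round(e,1),np.round(plane(ci,(e[0]+e[2])/2,(e[1]+e[3])/2,12)))
E
```

```text
t: 1.42
tcp_pos: [341.7, 347.1, 243.0]
tool_rot: [-90.0, -0.0, 90.2]
wrist_force: [1.5, -0.1, 0.1]
finger_gap: 88.1
t: 2.05
tcp_pos: [420.6, 239.0, 242.7]
tool_rot: [-90.0, -0.0, 90.1]
wrist_force: [0.4, -0.1, -0.3]
finger_gap: 88.0
narrow_spacer_center 0.86 [283.9 198.7 304.  258.9] [449. 205.  12.]
wide_spacer_center 0.91 [175.1 216.8 209.7 277.4] [472.  85.  12.]
```

View pics/w1.png

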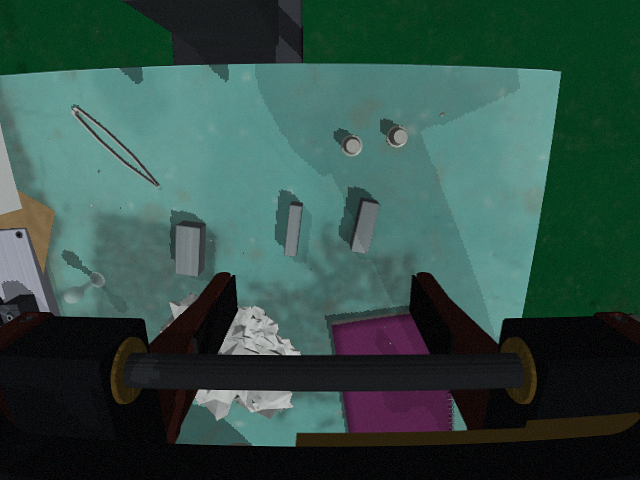

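The bars show at (188,248) as the widest, (293,228) as the narrowest and (365,225) in between. I'll measure their top faces.

```bash
python3 - <<'E'
from h import *
ci=r.camera_info('wrist');im=cv2.imread('pics/w1.png')
hsv=cv2.cvtColor(im,cv2.COLOR_BGR2HSV)
for u,v in [(188,240),(294,225),(367,220)]:
    print(u,v,im[v,u],hsv[v,u])
    m=((hsv[...,1]<45)&(np.abs(hsv[...,2].astype(int)-hsv[v,u,2])<22)).astype(np.uint8)
    n,l=cv2.connectedComponents(m,connectivity=4)
    k=(l==l[v,u]); vv,uu=np.nonzero(k)
    P=np.array([plane(ci,a,b,24)[:2] for a,b in zip(uu,vv)],np.float32)
    (c,s,a)=cv2.minAreaRect(P);print(k.sum(),np.round(c,1),np.round(s,1),round(a,1), np.ptp(uu),np.ptp(vv))
E
```

```text
188 240 [128 127 117] [ 93  22 128]
1090 [473.   83.4] [26.6 58.8] 83.5 23 50
294 225 [129 128 116] [ 92  26 129]
551 [448.3 205.2] [12.6 58.3] 82.9 15 50
367 220 [111 109  98] [ 95  30 111]
799 [444. 286.] [18.8 58.5] 78.9 27 51
```

```bash
python3 -m creep '0.0234 0.047 -0.03 -0.1 -0.2; 0.0234 0.047 -0.09 -0.195 -0.2; 0.0234 0.047 -0.15 -0.195 -0.2; 0.0234 0.047 -0.18 -0.195 -0.2; 0.0234 0.047 -0.18 -0.195 -0.2' 25
python3 - <<'E'
from h import *
print(r.sense()['tcp_pos'])
ci=r.camera_info('wrist');shot('wrist','w2')
E
```

```text
t: 2.88
tcp_pos: [442.1, 285.4, 59.6]
tool_rot: [-89.7, 0.2, 79.0]
wrist_force: [0.3, -0.9, 0.3]
finger_gap: 52.9
[442.06999407 285.42413227  59.56898074]
```

View pics/w2.png

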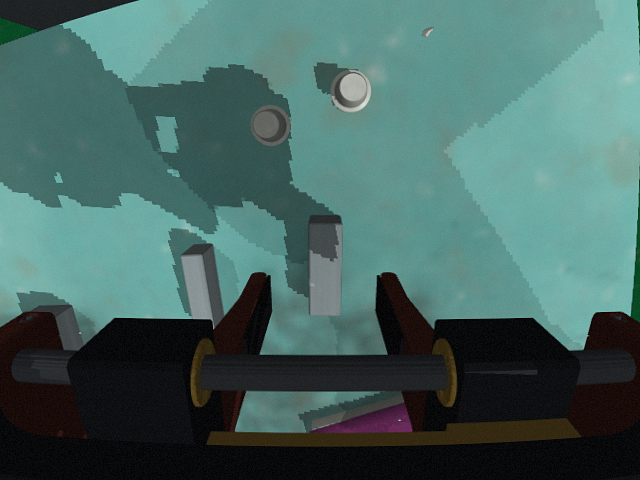

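The bar (columns 308–342, rows 222–315) is centred and aligned between the fingers, and the narrow bar at (203,285) is clear of the left finger.

```bash
python3 - <<'E'
from h import *
ci=r.camera_info('wrist')
for p in [(326,223),(324,315),(308,270),(342,270)]:print(np.round(plane(ci,*p,24),1))
ci=r.camera_info('scene')
for p in [(324,294),(352.8,325.2),(406.8,290)]:print(np.round(plane(ci,*p,18),1))
E
python3 -m creep '0.002 0 -0.04 0 -0.2; 0.002 0 -0.054 0 -0.2; 0.002 0 -0.054 0 0.3; 0.002 0 -0.054 0 0.7; 0.002 0 -0.054 0 0.7' 25
```

```text
[417.6 292.5  24. ]
[476.3 280.1  24. ]
[444.4 276.3  24. ]
[448.3 296.6  24. ]
[ 446.7 -126.7   18. ]
[ 452.9 -227.4   18. ]
[ 607.5 -218.9   18. ]
t: 3.55
tcp_pos: [447.1, 286.2, 10.3]
tool_rot: [-90.1, -0.1, 79.0]
wrist_force: [-0.4, -0.9, -1.2]
finger_gap: 26.3
```

```bash
python3 -m creep '0 0 0 0 1; 0 0 0 0 1; 0 0 0 0 1; 0 0 0 0 1; 0 0 0 0 1' 35; python3 -m creep '0 0 0.03 0 1; 0 0 0.08 0 1; 0 0 0.13 0 1; 0 0 0.15 0 1; 0 0 0.15 0 1'
```

```text
t: 4.18
tcp_pos: [446.8, 286.0, 9.8]
tool_rot: [-90.1, -0.1, 79.0]
wrist_force: [-0.8, -1.5, 5.2]
finger_gap: 19.7
t: 4.8
tcp_pos: [446.7, 286.0, 159.1]
tool_rot: [-90.1, -0.1, 79.0]
wrist_force: [0.3, -0.2, -1.5]
finger_gap: 19.9
```

Gripped at 19.9 mm and the bar weight shows. Rough jig pose: yaw ≈ 3°, mouth ≈ (535,-172). I'll carry the bar to a vantage beside the jig for one close look.

```bash
python3 -m creep '-0.001 -0.05 0.015 0.06 1; -0.002 -0.1 0.03 0.12 1; -0.003 -0.15 0.03 0.18 1; -0.004 -0.2 0.03 0.248 1; -0.005 -0.25 0.03 0.248 1' && python3 -m creep '-0.001 -0.05 0 0 1; -0.001 -0.1 0 0 1; -0.002 -0.14 0 0 1; -0.002 -0.15 0 0 1; -0.002 -0.15 0 0 1'
python3 - <<'E'
from h import *
print(r.sense()['tcp_pos'])
ci=r.camera_info('wrist');print(ci['position'],ci['rotation']);shot('wrist','w3')
np.savez('w3.npz',**{k:ci[k] for k in ci})
for t in ['jig','insert_a','slot_mouth']:
    for d in r.spot_in('wrist',t)[:3]:print(t,round(d['p'],2),np.round(d['extent'],1))
E
```

```text
t: 5.42
tcp_pos: [440.1, 34.2, 185.2]
tool_rot: [-89.7, -0.0, 93.2]
wrist_force: [-0.4, -0.6, -1.1]
finger_gap: 19.3
t: 6.05
tcp_pos: [438.7, -114.0, 186.5]
tool_rot: [-89.8, -0.1, 93.1]
wrist_force: [-0.1, 0.8, -0.8]
finger_gap: 19.6
[ 438.71696638 -114.04397244  186.5489045 ]
[ 362.64758651 -118.72555811  348.89082994] [ 1.63937740e+02 -8.83941339e-02  9.32062138e+01]
jig 0.67 [370.8 283.4 395.2 320. ]
jig 0.58 [210.8 222.5 313.5 353.8]
insert_a 0.87 [369.2 281.6 395.1 321.6]
insert_a 0.65 [102.  329.4 130.6 353.8]
insert_a 0.62 [143.4 308.  180.  352.5]
slot_mouth 0.78 [210.3 221.3 305.1 351.8]
```

View pics/w3.png

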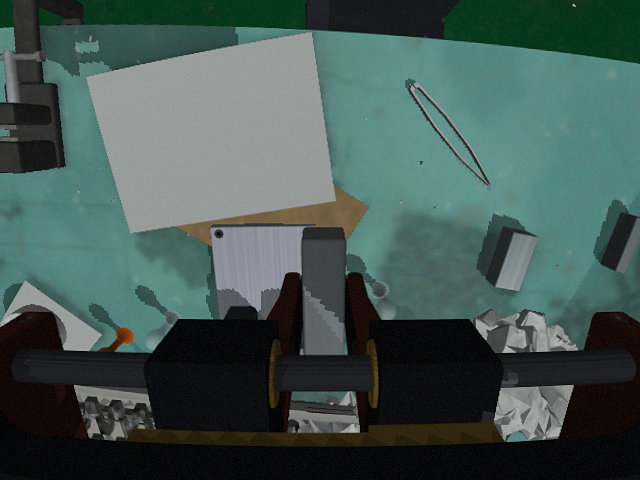

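The plate shows at (215–305, 225–300), but the gripper hides the jaws. I'll go higher and further forward for the view.

```bash
python3 -m creep '0.015 0.02 0.03 0 1; 0.031 0.04 0.065 0 1; 0.036 0.04 0.075 0 1; 0.036 0.04 0.075 0 1; 0.036 0.04 0.075 0 1'
python3 - <<'E'
from h import *
import pickle
ci=r.camera_info('wrist');im=shot('wrist')
pickle.dump(ci,open('w4.pkl','wb'));cv2.imwrite('pics/w4.png',im[:,:,::-1])
print(ci['position'],ci['rotation'])
o=im[200:360,150:350];cv2.imwrite('pics/w4c.png',cv2.resize(o,None,fx=3.5,fy=3.5,interpolation=cv2.INTER_CUBIC)[:,:,::-1])
E
```

```text
t: 6.88
tcp_pos: [474.6, -74.5, 262.0]
tool_rot: [-89.9, -0.0, 93.1]
wrist_force: [-0.3, 0.1, -0.5]
finger_gap: 19.8
[398.43065423 -79.02317304 424.33634611] [ 1.63898998e+02 -1.16706454e-02  9.32507547e+01]
```

View pics/w4c.png

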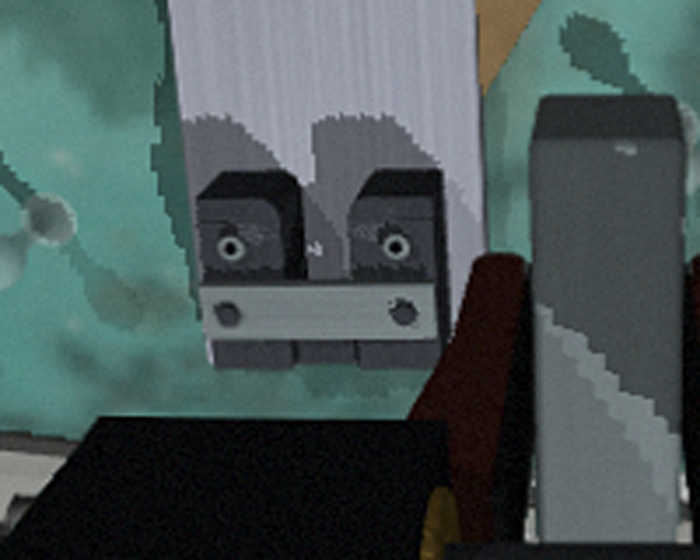

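```bash
python3 - <<'E'
from h import *
import pickle
ci=pickle.load(open('w4.pkl','rb'))
f=lambda u,v,z:np.round(plane(ci,150+(u+.5)/3.5-.5,200+(v+.5)/3.5-.5,z)[:2],1)
for n,u,v,z in [('Lout',198,199,48),('Rout',434,197,48),('Lout2',202,278,48),('Rout2',434,275,48),('Lin',281,270,48),('Rin',350,270,48),('Lscrew',231,247,48),('Rscrew',397,247,48),('strapL',199,289,54),('strapR',437,284,54),('sscrewL',228,313,54),('sscrewR',403,312,54),('plateR',480,100,18),('plateR2',486,240,18),('plateL',172,30,18),('plateL2',186,150,18),('backL',213,368,48),('backR',440,366,48)]:
    print(n,f(u,v,z))
# held bar
E
```

```text
Lout [ 537.8 -204.3]
Rout [ 532.6 -127.4]
Lout2 [ 565.6 -204.1]
Rout2 [ 559.8 -127. ]
Lin [ 561.1 -177.6]
Rin [ 559.7 -154.7]
Lscrew [ 553.9 -194. ]
Rscrew [ 550.6 -139.2]
strapL [ 566.9 -203.3]
strapR [ 560.3 -125.2]
sscrewL [ 574.9 -193.9]
sscrewR [ 570.9 -136.2]
plateR [ 507.5 -116.2]
plateR2 [ 558.3 -112.7]
plateL [ 488.9 -221.1]
plateL2 [ 531.1 -217.9]
backL [ 598.5 -201.7]
backR [ 592.8 -124.4]
```

The estimates agree: mouth ≈ (535.2,-167.0), yaw 3.9°, jaws 77 mm over all and slot 23 mm as measured. I'll set the bar down with its centre 40 mm in front of the mouth, at (495.3,-169.7).

```bash
python3 -m creep '0.012 -0.05 -0.02 0.014 1; 0.0207 -0.0952 -0.06 0.014 1; 0.0207 -0.0952 -0.12 0.014 1; 0.0207 -0.0952 -0.17 0.014 1; 0.0207 -0.0952 -0.2 0.014 1' && python3 -m creep '0 0 -0.015 0 1; 0 0 -0.025 0 1; 0 0 -0.03 0 1; 0 0 -0.03 0 1; 0 0 -0.03 0 1'
```

```text
t: 7.55
tcp_pos: [493.3, -169.3, 59.0]
tool_rot: [-89.7, -0.2, 93.9]
wrist_force: [-0.4, -0.1, -0.9]
finger_gap: 20.0
t: 8.18
tcp_pos: [496.5, -169.7, 34.7]
tool_rot: [-90.1, 0.0, 94.0]
wrist_force: [-0.5, 0.5, -0.5]
finger_gap: 19.5
```

```bash
python3 -m creep '-0.001 0 -0.003 0 1; -0.001 0 -0.005 0 1; -0.001 0 -0.006 0 1; -0.001 0 -0.006 0 1; -0.001 0 -0.006 0 1'
```

```text
t: 8.8
tcp_pos: [494.9, -169.5, 27.8]
tool_rot: [-90.0, 0.0, 94.0]
wrist_force: [-1.4, 0.6, 2.0]
finger_gap: 19.5
```

Light contact with the plate. Releasing, then raising.

```bash
python3 -m creep '0 0 0 0 0.2; 0 0 0 0 0.1; 0 0 0 0 0.1; 0 0 0.03 0 0.1; 0 0 0.08 0 0.1' && python3 -m creep '-0.04 0.04 0.06 0 0.1; -0.04 0.07 0.12 0 0.1; -0.04 0.1 0.15 0 0.1; -0.03 0.1 0.16 0 0.1; -0.03 0.1 0.16 0 0.1'
python3 - <<'E'
from h import *
import pickle
s=r.sense();print(s['tcp_pos'])
ci=r.camera_info('wrist');im=shot('wrist')
pickle.dump(ci,open('w5.pkl','wb'));cv2.imwrite('pics/w5.png',im[:,:,::-1])
o=im[180:360,150:350];cv2.imwrite('pics/w5c.png',cv2.resize(o,None,fx=3.3,fy=3.3,interpolation=cv2.INTER_CUBIC)[:,:,::-1])
E
```

```text
t: 9.43
tcp_pos: [493.7, -168.9, 106.2]
tool_rot: [-89.8, -0.1, 94.0]
wrist_force: [-0.1, 0.0, 0.4]
finger_gap: 39.4
t: 10.05
tcp_pos: [465.5, -69.2, 268.7]
tool_rot: [-90.1, 0.0, 94.0]
wrist_force: [0.1, -0.5, -0.1]
finger_gap: 39.5
[465.5367066  -69.19755983 268.73173397]
```

View pics/w5c.png

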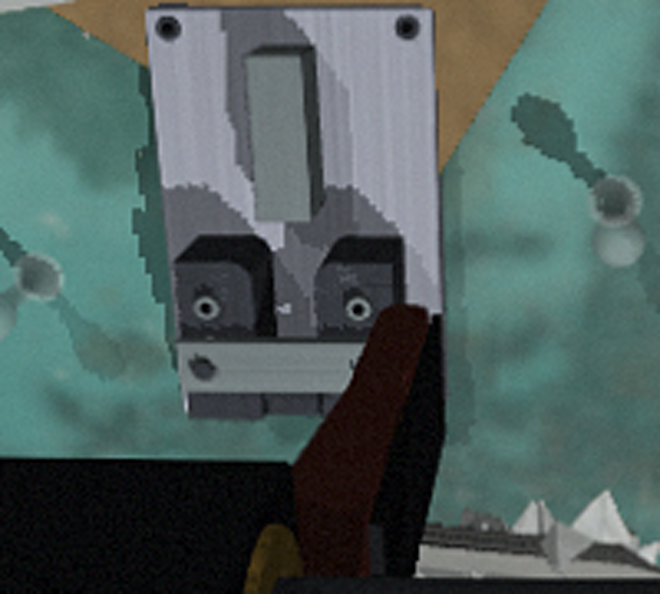

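Bar released in front of the slot (crop 246–310, 53–221), wholly clear of the jaws. Now measuring its offset from the slot axis.

```bash
python3 - <<'E'
from h import *
import pickle
ci=pickle.load(open('w5.pkl','rb'))
f=lambda u,v,z:plane(ci,150+(u+.5)/3.3-.5,180+(v+.5)/3.3-.5,z)[:2]
D={}
for n,u,v,z in [('b1',246,57,42),('b2',304,54,42),('b3',310,218,42),('b4',256,221,42),('Lout',176,263,48),('Rout',398,263,48),('Lin',249,333,48),('Rin',316,333,48),('Lscrew',206,308,48),('Rscrew',358,308,48),('pFL',147,9,18),('pFR',435,8,18),('pR2',440,280,18),('pL2',163,180,18)]:
    D[n]=f(u,v,z);print(n,np.round(D[n],1))
c=sum(D[k] for k in ['b1','b2','b3','b4'])/4
a=(D['b3']+D['b4']-D['b1']-D['b2'])/2;print('bar',c,np.linalg.norm(a),np.degrees(np.arctan2(a[1],a[0])))
for y in [3.5,4,4.5]:
    x=np.array([np.cos(np.radians(y)),np.sin(np.radians(y))]);n=np.array([-x[1],x[0]])
    print(y,'lateral',[(k,round(float(n@((D[p]+D[q])/2-c)),1)) for k,p,q in [('out','Lout','Rout'),('in','Lin','Rin'),('screw','Lscrew','Rscrew'),('plateF','pFL','pFR')]],'along',x@((D['Lout']+D['Rout'])/2-c))
E
```

```text
b1 [ 464.2 -180.7]
b2 [ 461.9 -160.9]
b3 [ 520.  -158.3]
b4 [ 522.6 -177.4]
Lout [ 538.2 -204.4]
Rout [ 532.3 -126. ]
Lin [ 563.  -178.7]
Rin [ 561.1 -154.6]
Lscrew [ 554.5 -194.1]
Rscrew [ 550.3 -139.7]
pFL [ 453.9 -223. ]
pFR [ 446.7 -119.9]
pR2 [ 549.2 -113.9]
pL2 [ 517.3 -218.7]
bar [ 492.17608617 -169.33221262] 58.32091715219554 2.8697277414563733
3.5 lateral [('out', 1.5), ('in', -1.6), ('screw', -1.2), ('plateF', 0.5)] along 43.24986065071929
4 lateral [('out', 1.1), ('in', -2.2), ('screw', -1.8), ('plateF', 0.9)] along 43.26115685029082
4.5 lateral [('out', 0.7), ('in', -2.8), ('screw', -2.3), ('plateF', 1.2)] along 43.26915854527583
```

```bash
python3 -m creep '-0.022 -0.05 0 0 1; -0.022 -0.104 -0.03 0 1; -0.022 -0.104 -0.09 0 1; -0.022 -0.104 -0.14 0 1; -0.022 -0.104 -0.18 0 1' 30 && python3 -m creep '0 0 -0.03 0 1; 0 0 -0.05 0 1; 0 0 -0.06 0 1; 0 0 -0.06 0 1; 0 0 -0.06 0 1'
```

```text
t: 10.72
tcp_pos: [440.8, -173.5, 83.2]
tool_rot: [-89.7, -0.1, 93.9]
wrist_force: [0.7, -0.6, 0.5]
finger_gap: 0.8
t: 11.35
tcp_pos: [443.3, -173.8, 28.4]
tool_rot: [-90.1, 0.0, 94.0]
wrist_force: [-0.2, 0.8, 0.2]
finger_gap: 0.8
```

```bash
python3 -m creep '0.005 0.001 -0.003 0 1; 0.011 0.0015 -0.003 0 1; 0.017 0.002 -0.003 0 1; 0.023 0.0022 -0.003 0 1; 0.029 0.0026 -0.003 0 1' && python3 -m creep '0.004 0.0003 0 0 1; 0.008 0.0006 0 0 1; 0.012 0.0008 0 0 1; 0.015 0.001 0 0 1; 0.015 0.001 0 0 1'
```

```text
t: 11.98
tcp_pos: [472.4, -170.9, 24.7]
tool_rot: [-90.0, 0.0, 94.0]
wrist_force: [-1.1, 0.0, 2.0]
finger_gap: 0.4
t: 12.6
tcp_pos: [487.2, -169.8, 24.6]
tool_rot: [-90.0, -0.0, 94.0]
wrist_force: [-0.2, 0.4, 0.5]
finger_gap: 0.7
```

```bash
python3 -m creep '0.004 0.0003 0 0 1; 0.008 0.0006 0 0 1; 0.012 0.0008 0 0 1; 0.015 0.001 0 0 1; 0.015 0.001 0 0 1'
python3 - <<'E'
from h import *
print(r.sense()['wrist_force'])
for c,b in [('side',(270,240,430,360)),('scene',(300,240,430,340))]:
    shot(c,c+'2',b,3)
a=cv2.imread('pics/side2.png');b=cv2.imread('pics/scene2.png');h=max(a.shape[0],b.shape[0])
o=np.hstack([cv2.copyMakeBorder(i,0,h-i.shape[0],0,0,0) for i in (a,b)]);cv2.imwrite('pics/both2.png',cv2.resize(o,(790,int(h*790/o.shape[1])),interpolation=cv2.INTER_AREA))
E
```

```text
t: 13.22
tcp_pos: [502.2, -168.9, 24.7]
tool_rot: [-90.0, 0.0, 94.0]
wrist_force: [-1.7, -0.3, -0.7]
finger_gap: -0.0
[-1.74424388 -0.29236622 -0.68893871]
```

View pics/both2.png

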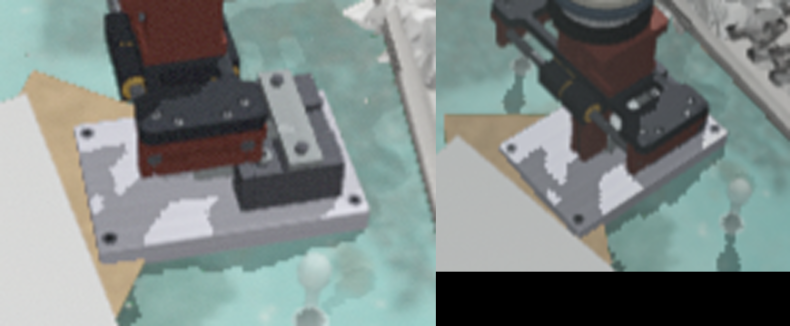

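The gripper hides the bar, but it is pushing smoothly at about 2 N. The inserts at the right are still standing. Continuing in smaller steps.

```bash
python3 -m creep '0.002 0.0001 0 0 1; 0.004 0.0003 0 0 1; 0.006 0.0004 0 0 1; 0.008 0.0005 0 0 1; 0.008 0.0005 0 0 1'; python3 -m creep '0.001 0.0001 0 0 1; 0.002 0.0001 0 0 1; 0.003 0.0002 0 0 1; 0.004 0.0003 0 0 1; 0.004 0.0003 0 0 1'
```

```text
t: 13.95
tcp_pos: [510.2, -168.4, 24.6]
tool_rot: [-90.0, -0.0, 94.0]
wrist_force: [0.8, 0.4, 0.4]
finger_gap: 0.2
t: 14.58
tcp_pos: [511.5, -168.3, 24.6]
tool_rot: [-89.7, -0.0, 93.9]
wrist_force: [-12.3, 0.3, 7.6]
finger_gap: 0.3
```

```bash
python3 -m creep '0.001 0.0001 0 0 1; 0.002 0.0001 0 0 1; 0.002 0.0001 0 0 1; 0.002 0.0001 0 0 1; 0.002 0.0001 0 0 1'
```

```text
t: 15.2
tcp_pos: [511.5, -168.3, 24.7]
tool_rot: [-89.4, -0.1, 93.9]
wrist_force: [-20.8, 0.8, 12.8]
finger_gap: 0.3
```

Hard stop: 21 N and no movement. Backing off along the push line, then up, to check.

```bash
python3 -m creep '-0.01 -0.0007 0 0 1; -0.035 -0.0025 0 0 1; -0.06 -0.004 0.01 0 1; -0.07 -0.004 0.06 0 1; -0.07 -0.004 0.12 0 1' && python3 -m creep '0.01 0.04 0.05 0 1; 0.015 0.08 0.1 0 1; 0.02 0.1 0.125 0 1; 0.02 0.1 0.125 0 1; 0.02 0.1 0.125 0 1'
python3 - <<'E'
from h import *
import pickle
s=r.sense();print(s['tcp_pos'],s['wrist_force'])
ci=r.camera_info('wrist');im=shot('wrist')
pickle.dump(ci,open('w6.pkl','wb'));cv2.imwrite('pics/w6.png',im[:,:,::-1])
o=im[180:360,150:350];cv2.imwrite('pics/w6c.png',cv2.resize(o,None,fx=3.3,fy=3.3,interpolation=cv2.INTER_CUBIC)[:,:,::-1])
E
```

```text
t: 15.82
tcp_pos: [444.8, -171.6, 144.7]
tool_rot: [-89.9, -0.1, 93.9]
wrist_force: [0.4, -0.4, 0.7]
finger_gap: 0.9
t: 16.45
tcp_pos: [465.8, -72.4, 268.2]
tool_rot: [-89.9, -0.0, 94.0]
wrist_force: [-0.5, -0.3, 0.5]
finger_gap: 0.2
[465.77831268 -72.3921313  268.17341787] [-0.54077523 -0.32355349  0.47693513]
```

View pics/w6c.png

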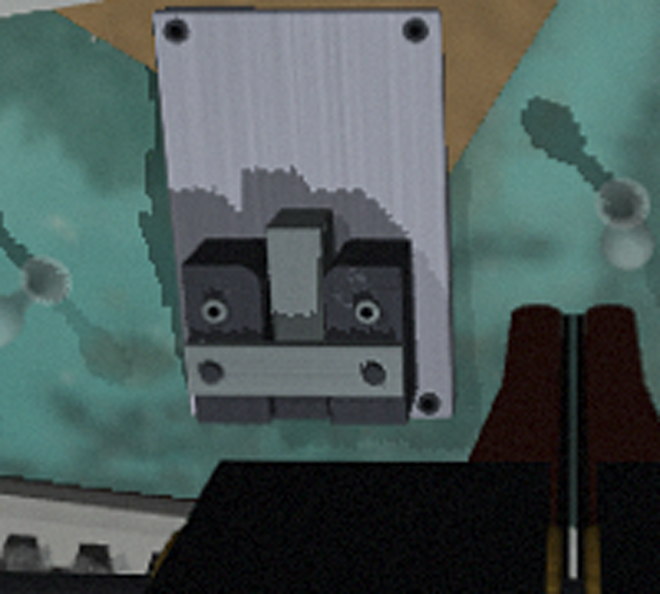

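The bar sits in the slot (rear top edge at row 226, jaw fronts at row 265). Measuring how far it sticks out (should be 12 mm) and checking the other things.

```bash
python3 - <<'E'
from h import *
import pickle
ci=pickle.load(open('w6.pkl','rb'))
f=lambda u,v,z:plane(ci,150+(u+.5)/3.3-.5,180+(v+.5)/3.3-.5,z)[:2]
x=np.array([np.cos(np.radians(4)),np.sin(np.radians(4))])
b=(f(267,228,42)+f(322,225,42))/2;m=(f(184,265,48)+f(406,266,48))/2;s=(f(185,347,54)+f(403,346,54))/2
pf=(f(155,13,18)+f(439,12,18))/2
print('rear',b,'mouth',m,'protrusion',x@(m-b),'strap front->rear (40):',x@(s-b),'plate front->rear(73):',x@(b-pf))
print('bar yaw edges',f(322,228,42),f(322,305,42),f(267,228,42),f(273,335,42))
for c in ['scene','side']:
    shot(c,c+'3')
    for t in ['middle_spacer','narrow_spacer_center','wide_spacer_center','insert_a']:
        for d in r.spot_in(c,t)[:4]:print(c,t,round(d['p'],2),np.round(d['extent'],1))
a=cv2.imread('pics/scene3.png')[150:390,200:500];cv2.imwrite('pics/scene3c.png',cv2.resize(a,None,fx=2.5,fy=2.5,interpolation=cv2.INTER_CUBIC))
E
```

```text
rear [ 522.68472572 -166.70513775] mouth [ 535.03741292 -165.29584742] protrusion 12.420903800709933 strap front->rear (40): 40.591496720553465 plate front->rear(73): 72.13228968452182
bar yaw edges [ 522.53439047 -156.95737125] [ 551.67924608 -156.69365602] [ 523.94666084 -176.44171648] [ 564.72710391 -174.45936768]
scene middle_spacer 0.77 [360.9 274.3 377.5 293.5]
scene narrow_spacer_center 0.73 [322.6 259.6 406.8 327.1]
scene narrow_spacer_center 0.69 [245.8 202.5 269.1 215.8]
scene wide_spacer_center 0.88 [272.  228.6 298.  245.2]
scene insert_a 0.54 [327.4 243.  334.8 271.6]
scene insert_a 0.52 [405.5 305.4 418.6 325.3]
scene insert_a 0.44 [429.8 323.1 447.2 342. ]
side middle_spacer 0.58 [342.9 286.7 371.8 306.2]
side narrow_spacer_center 0.65 [272.3 173.  300.3 183.7]
side wide_spacer_center 0.56 [289.  203.  319.7 223.5]
side insert_a 0.69 [377.3 334.4 392.4 363.9]
side insert_a 0.61 [403.2 363.3 419.1 391.5]
side insert_a 0.47 [327.9 234.8 340.1 266.4]
```

View pics/scene3c.png

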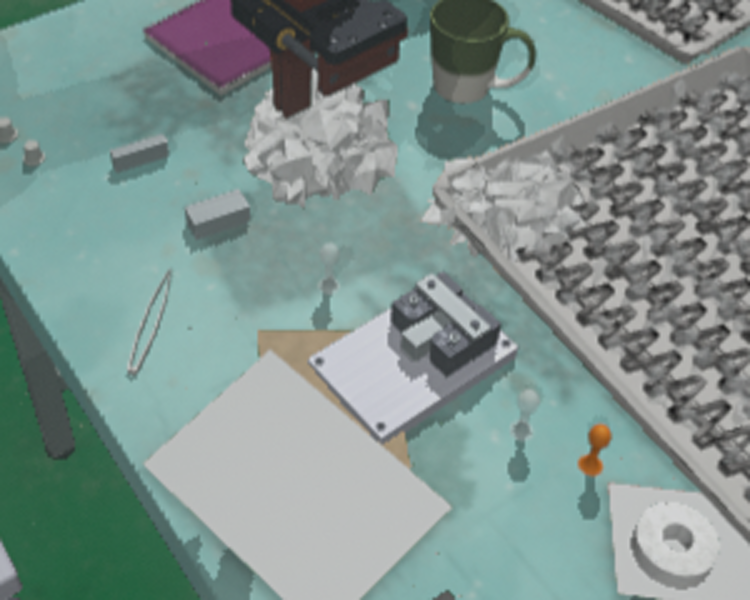

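The bar sticks out about 12.4 mm (12 nominal), and the hard stop agrees with that. The inserts, the orange pin and the other two bars are unmoved.

```bash
python3 -c "
from workcell import r
print(r.sense()['t'],r.job_done())"
```

```text
the job is handed in; nothing more can be done
17.0 None
```

The 20 mm spacer is in the slot, home against the end stop, and I handed the job in at 17 s of the 45 s allowed.

- **Choice of bar:** the three bars' top faces measured about 27, 13 and 19 mm wide, so the 19 mm one was the 20 mm spacer. The trained network had also picked it out.
- **Placing:** I laid it on the base plate about 13 mm short of the jaws, in line with the slot to roughly 1–2 mm, and let go. A picture confirmed it lay wholly outside the jaws.
- **Pushing:** with the fingers shut, I pushed it from behind at about 2 N or less until it stopped hard. At 21 N it moved no further, and I backed off.

**Last checks:**
- The spacer sticks out 12.4 mm measured against the jaw fronts and 12.6 mm measured against the strap; 12 mm is nominal. Measured from the plate's front edge it comes to about 12.9 mm. All three are within the camera's error of about 2 mm.
- The other two bars lie where they were, and both glass inserts and the orange look-alike are standing.
- The gripper was clear in the air at hand-in.
- One network hit labelled the jig as the narrow spacer. The picture shows that was a false report.

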